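# Wedge a sharpening stone flush in its holder and hold it there

### The job

Take the wooden wedge out of its rest, turn it about its upright axis so that its sloped face is towards the leaning block of the stone holder, and slide it thin end down into the one slot behind the sliding jaw that is wide enough for it. Press it down firmly, so that it drives the jaw and the sharpening stone squarely flush against the holder's far fence, and finish while still gripping the wedge and holding it pressed tight, without letting go. Leave the hammer, the spool and the jar alone.

Things in the scene. Friction and masses are not known exactly. Their poses are not given: they have to be found in the camera images.
- wedge: Loose wooden wedge, about 80 g, standing thin end down in its rest, 36 mm wide (its y), 117 mm tall (z up). Origin: middle of the lower edge of its flat upright face. The flat face is the plane x=0 and looks to +x; the opposite face (-x side) slopes: the wedge is 12 mm thick at the tip and thickens evenly to 27.3 mm at z=62 mm (0.247 mm per mm, 13.9 degrees). From z=62 to z=117 mm it is a plain block handle, x from -27.3 to 0 mm and 36 mm wide.
- wedge_grip (a point): Middle of the wedge's handle, 95 mm above the tip, 13.65 mm behind the flat face; axes as the wedge. The handle can be gripped across its 36 mm width (y) or its 27 mm thickness (x). Sliding down the leaning block the wedge moves 0.247 mm towards the jaw per mm down; friction is high, so lead it that way as it goes down (a stiff, purely vertical push may stall on the block). 10 to 15 N downwards makes it tight.
- rest: Fixed wooden stand 70 x 64 mm, 46 mm high, with a pocket (floor 10 mm above the bench) in which the wedge stands loosely with about 1 mm play; the rest's x and y axes are parallel to the wedge's at the start. Lift the wedge straight up 40 mm to clear it.
- holder: Fixed wooden stone holder on the bench: board 170 (x) x 152 mm (y), 12 mm thick, x from -92 to 78 mm; origin on the bench. On the board from the -x end to the +x end: two stop blocks side by side, the slots, the sliding jaw, the stone, and the far fence (20 mm thick, 20 mm high above the board, its face towards the stone at x=46 mm). Side rails 14 mm high above the board.
- jaw: Sliding jaw, dark wooden upright bar 124 mm long (y), 22 mm thick, 62 mm high above the board. It slides along the holder's x only, with about 1 N of friction, and stays where left. Origin: middle of the lower edge of its upright face towards the blocks (the plane x=0 of its frame), at board level. That face is at holder x=-36 mm when the stone is clamped flush; at the start 3.5 to 6 mm short of that.
- stone: Loose grey sharpening stone 60 (x) x 120 (y) x 25 mm, about 0.3 kg, lying flat on the board between jaw and fence, a little off the fence and slightly askew at the start. Origin: centre of its underside. Flush against the fence its origin is at holder x=16 mm with its axes parallel to the holder's.
- wide_block: Fixed stop block 58 mm wide (y), 62 mm high above the board, whose face towards the jaw leans away from the jaw by 13.9 degrees, the same taper as the wedge. Its slot is flared and takes the wedge. Origin: middle of the lower edge of that face, at board level, at holder x=-45 mm and holder y=+32 or -32 mm; axes as the holder. With the jaw flush the slot is 9 mm wide at the board and 24 mm at the mouth, and the wedge is tight with its tip about 12 mm above the board.
- narrow_block: Fixed stop block of the same width and height with an upright face; its slot is never wider than 9 mm, too narrow for the wedge's 12 mm tip. Origin: middle of the lower edge of that face, beside the wide block at holder x=-45 mm.
- hammer: Hammer about 240 mm long lying on the bench; leave alone.
- spool: Thread spool, 48 mm across, 50 mm tall, standing; leave alone.
- jar: Closed glue jar, 64 mm across, 85 mm tall, standing; leave alone.
There are look-alikes about, which are no part of the job. There is more than one size of the wedge; the one meant has the size given above.

How it is judged:
On the way, in this order (a step that is already met when the one before it is completed fails the run):
1. the wedge is lifted out of its rest, its tip more than 55 mm above the bench (height (world z) of wedge above 0.055 m), for 0.1 s.
2. the wedge's tip is inside the wide slot, at least 10 mm below the block's top, sloped face towards the block (z of wedge in the frame of wide_block below 0.052 m and x of wedge in the frame of wide_block between -0.006 and 0.012 m and y of wedge in the frame of wide_block between -0.02 and 0.02 m and x of stone in the frame of wedge above 0.02 m), for 0.1 s.
At the end, for the whole second after the job is handed in: Stone flat, within 1.4 mm of the fence and 0.015 rad of square, jaw pressing it over 1.5 N; wedge upright (0.12 rad) in the wide slot, slope to the leaning block, tip 3 to 22 mm above the board, pressing jaw (2 N) and block (1.5 N); fingers still on the wedge (2 N); all still (x of stone in the frame of holder above 0.0146 m and angle between the x axis of stone and the x axis of holder, either way round below 0.015 rad and z of stone in the frame of holder below 0.015 m and contact force between jaw and stone above 1.5 N and contact force between wedge and jaw above 2 N and contact force between wedge and wide_block above 1.5 N and contact force between the fingers and wedge above 2 N and z of wedge in the frame of wide_block between 0.003 and 0.022 m and y of wedge in the frame of wide_block between -0.02 and 0.02 m and x of wedge in the frame of wide_block above 0 m and x of stone in the frame of wedge above 0.02 m and angle between wedge's own z axis and vertical below 0.12 rad and linear speed of each of wedge, stone below 0.01 m/s); the arm keeps its last pose, push and grip.
It fails at once if the hammer is moved more than 30 mm (distance of hammer from where it was at the start of the episode above 0.03 m).
It fails at once if the spool is moved more than 30 mm (distance of spool from where it was at the start of the episode above 0.03 m).
It fails at once if the jar is moved more than 30 mm (distance of jar from where it was at the start of the episode above 0.03 m).
It also fails if it takes over 42 s, if anything falls off the work surface, if the arm or the gripper's body presses on something with over 40 N, if the wrist force passes 120 N, or if a joint passes its speed limit or range.

### The arm

A 7-joint arm with a two-finger parallel gripper is mounted at the origin on the work surface. World frame = base frame: x ahead of the robot, y to its left, z up, the work surface at z = 0. Lengths are in m, angles in rad, forces in N, time in s.
With the tool pointing down it reaches from about 0.425 to 0.875 m from the base axis. Payload 4.7 kg.
Tool frame: the origin (TCP) lies at the very end of the fingers, on their centre line; the grasp point (between the pads) lies 19 mm behind it; z points along the fingers, y is the line along which they close (so a half turn about z gives the same grasp; the last joint's range is limited). The gripper opens to 87 mm and grips with 3 to 60 N. Pads are 19 mm wide; open, the fingers measure 117 mm over their backs; the gripper's body (75 mm by 190 mm) begins 51 mm behind the grasp point.
Start: joints at [-1.321, 0.321, -0.07, 1.45, 0.023, 1.371, -0.057], TCP at [0.152, 0.632, 0.223] pointing down, gripper open.
Joint ranges: [-2.86, 2.86], [-0.3, 2.09], [-1.38, 1.24], [0.06, 2.45], [-1.56, 4.7], [0.09, 2.05], [-2.69, 2.69]. Speed limits (rad/s): [2.57, 2.57, 3.14, 3.14, 3.14, 3.14, 3.14].

### API

Orientations are given as a rotation vector (axis times angle).
In Python, from bench import ctrl, get_image, job gives the robot as it stands.
- The arm moves only by the shell command python3 -m crank 'ROWS' [FORCE]. ROWS is JSON, a list that holds one entry, the list of rows, each a list of 5 numbers: the shift along the tool's x, y, z in mm, then the turn about the tool's z in rad, then the closure, from -1 (fully open) to 1 (shut), so that 0 is half open. A call has 1 to 10 rows; each row shifts and turns the commanded pose from where the row before left it, along the tool's axes as they then stand; what a row does not reach is not made up. A row lasts 1/12 s, in which the tool goes at most 41.7 mm and 7.16 degrees, less where a joint would pass 70% of its speed; a pose out of reach is approached as far as the arm can. A call with a gripper value outside its range is refused whole. The fingers move at their own pace and stop on an object; FORCE is the grip in N (left out, the last holds). Time passes only in rows, so rows that do not move let the fingers close. It gives the time, the measured TCP pose, the force, the opening and the grip force at its end, in the units of the state.
- ctrl.get_state(): the state, without advancing time (a new reading comes with each control period).
- get_image(name): name is "scene" or "top" or "wrist"; returns a dict with "pixels" (384x512x3 uint8, red, green, blue), "fx", "fy", "cx", "cy" (pixels), "T" (4x4, takes a point from camera to world coordinates); the wrist camera has in their place "T_tool_cam" (4x4, takes a point from camera to tool coordinates, whose origin is the TCP and whose axes are the flange's). Camera axes: x right, y down, z forward; pixel columns grow to the right and rows downward; lengths in m; the calibration is good to about 2 mm. A picture is of the moment at which its call begins: read the wrist's pose just before it. There is no depth.
- job.close_job(): hands the job in; it is judged then, once.
The state is a dict: "time": time; "joint_positions": joint angles; "qd": joint speeds; "joint_torque": joint torques, N m; "position": TCP position; "tool_rot": TCP orientation; "ft_force": force on the tool from outside, world axes, zero at the start; "torque": the same for the moment, N m; "grip_width": opening from 0.0 (shut) to 1.0 (fully open); "grip_force": force on a finger pad.
Only numpy, scipy, OpenCV 4.12 (cv2) and the standard library are available. Lean on these libraries where they do the work, as an engineer would, in place of code of your own. Each camera call takes 0.05 s, during which the arm holds its last target. There are 200 camera calls.

## Working session

There is one attempt and no reset: what is moved stays moved. The work goes in short steps, Python scripts to look and compute and a shell command to move; the robot and the scene stay as the last step left them, time stands still between calls to the robot, and variables do not carry over. Pictures are saved under pics/ and viewed, at most 10 in all, crops included, and the job is handed in when it is done.

```bash
mkdir -p pics
cat > h.py <<'E'
import numpy as np,cv2
from bench import ctrl,get_image,job
from scipy.spatial.transform import Rotation as R
def grab(n,f):
    s=ctrl.get_state(); d=get_image(n); cv2.imwrite('pics/'+f+'.png',d['pixels'][:,:,::-1])
    if 'T' not in d:
        T=np.eye(4);T[:3,:3]=R.from_rotvec(s['tool_rot']).as_matrix();T[:3,3]=s['position'];d['T']=T@np.array(d['T_tool_cam'])
    T=np.array(d['T']); np.savez('pics/'+f+'.npz',T=T,k=[d['fx'],d['fy'],d['cx'],d['cy']]); return d
def ray(f,u,v):
    z=np.load('pics/'+f+'.npz');T=z['T'];a,b,c,e=z['k']
    r=T[:3,:3]@[(u-c)/a,(v-e)/b,1];return T[:3,3],r
def onz(f,u,v,h):
    o,r=ray(f,u,v);return o+r*(h-o[2])/r[2]
def tri(*l):
    A=np.zeros((3,3));B=np.zeros(3)
    for f,u,v in l:
        o,r=ray(f,u,v);r=r/np.linalg.norm(r);P=np.eye(3)-np.outer(r,r);A+=P;B+=P@o
    return np.linalg.solve(A,B)
E
python3 - <<'E'
from h import *
a=grab('top','top1');b=grab('scene','sc1')
print(np.load('pics/top1.npz')['T'],np.load('pics/sc1.npz')['T'],ctrl.get_state())
for f in('top1','sc1'):
    cv2.imwrite(f'pics/{f}b.png',cv2.resize(cv2.imread(f'pics/{f}.png'),(800,600),interpolation=cv2.INTER_CUBIC))
E
```

```text
[[-0.01268236 -0.99713956  0.07451071  0.41402307]
 [-0.99991469  0.01241414 -0.00406192  0.00504708]
 [ 0.00312531 -0.07455587 -0.99721194  1.20619285]
 [ 0.          0.          0.          1.        ]] [[ 0.4033122   0.75916185 -0.51089388  1.05543304]
 [ 0.91503509 -0.33027265  0.23158316 -0.25113951]
 [ 0.00707483 -0.56088614 -0.82786272  1.00951329]
 [ 0.          0.          0.          1.        ]] {'time': 0.1, 'joint_positions': array([-1.32089883,  0.32173842, -0.07009445,  1.45153036,  0.02259529,
        1.3708196 , -0.05690071]), 'qd': array([ 0.00078636, -0.00180371, -0.00075082, -0.00286154, -0.00106236,
       -0.0010135 , -0.00066096]), 'joint_torque': array([ 3.13807022e-04, -4.92577064e+01, -4.05481188e-01, -3.13394380e+01,
       -6.41397550e-02,  3.97079706e-02,  7.19509717e-05]), 'position': array([0.15177666, 0.63152463, 0.22158913]), 'tool_rot': array([-3.69464145e-01, -3.11967424e+00,  2.67786595e-03]), 'ft_force': array([ 0.28549674,  0.19397469, -0.37289867]), 'torque': array([ 0.00330367, -0.05078295, -0.00758658]), 'grip_force': 0.0, 'grip_width': 0.9972079253393663}
```

View pics/top1b.png

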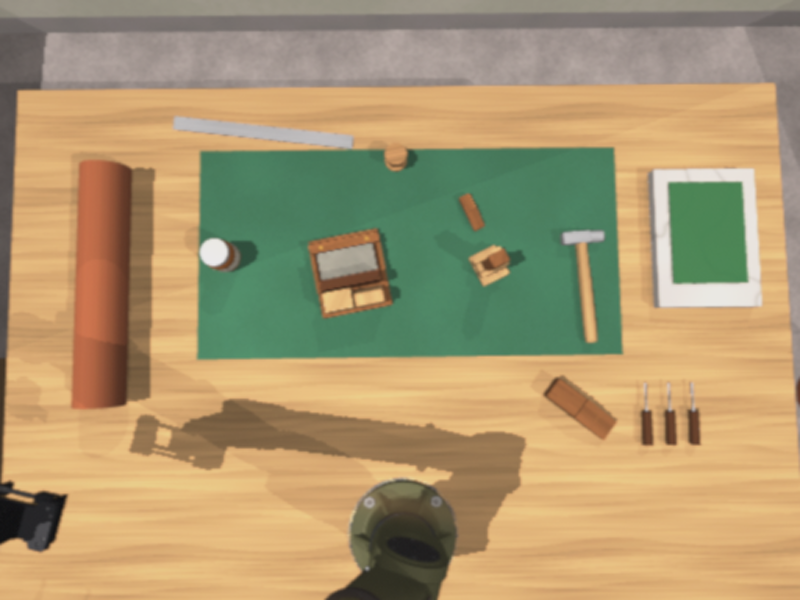

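View pics/sc1b.png

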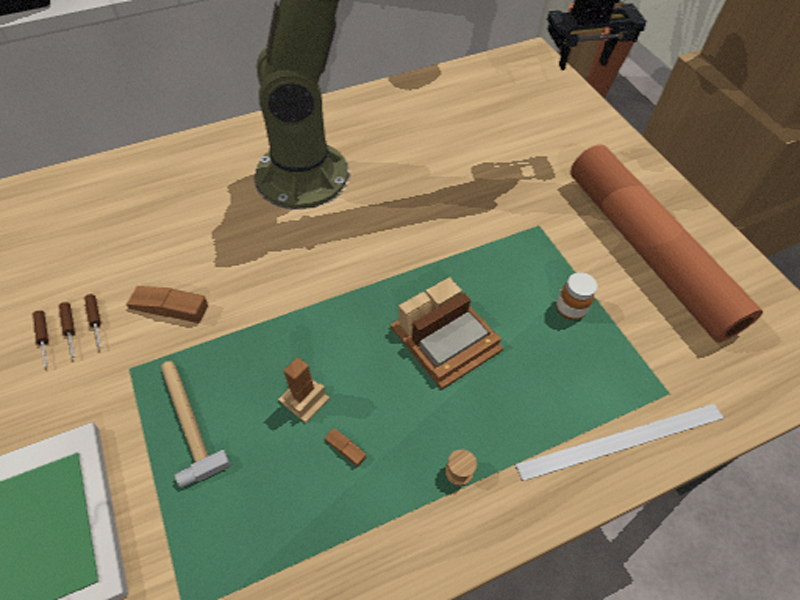

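Top view: holder around (348,272) with blocks on the robot's side, upright wedge in its rest at (495,260), small look-alike wedge at (471,211), hammer at (585,285). Scene view: wedge top at (299,366), holder at (447,330).

Run:
```python
from h import *
s=lambda U,V:((U+.5)*.64-.5,(V+.5)*.64-.5)
print('wedge top',tri(('top1',*s(497,258)),('sc1',*s(299,365))))
print('rest',onz('top1',*s(491,266),.03),'holder mid',onz('top1',*s(349,273),.02))
c=[onz('top1',*s(*p),.03)for p in[(309,242),(379,231)]];print('fence corners',c,np.degrees(np.arctan2(*(c[0]-c[1])[1::-1])))
st=ctrl.get_state();print(R.from_rotvec(st['tool_rot']).as_matrix());d=get_image('wrist');print(d['T_tool_cam'],d['fx'])
```

```text
wedge top [ 0.56452685 -0.18858407  0.13076735]
rest [ 0.56138934 -0.19413408  0.03      ] holder mid [0.55126921 0.10939132 0.02      ]
fence corners [array([0.61776853, 0.19354052, 0.03      ]), array([0.63972879, 0.04380171, 0.03      ])] 98.34335422330695
[[-9.72336514e-01  2.33584254e-01 -3.15269105e-04]
 [ 2.33584451e-01  9.72335068e-01 -1.67942130e-03]
 [-8.57391650e-05 -1.70660461e-03 -9.99998540e-01]]
[[-7.28859873e-04 -9.69349358e-01 -2.45685350e-01  6.67111332e-02]
 [ 9.99999557e-01 -8.52726369e-04  3.97786060e-04  9.22021871e-05]
 [-5.95096038e-04 -2.45684951e-01  9.69349550e-01 -1.61085370e-01]
 [ 0.00000000e+00  0.00000000e+00  0.00000000e+00  1.00000000e+00]] 329.57942482507923
```

```bash
python3 -m crank '[[[-29,-27,0,0,-1],[-29,-27,0,0,-1],[-29,-27,0,0,-1],[-29,-27,0,0,-1],[-29,-27,0,0,-1],[-29,-27,0,0,-1],[-29,-27,0,0,-1],[-29,-27,0,0,-1],[-29,-27,0,0,-1],[-29,-27,0,0,-1]]]' 
python3 -m crank '[[[-29,-27,0,0,-1],[-29,-27,0,0,-1],[-29,-27,0,0,-1],[-29,-27,0,0,-1],[-29,-27,0,0,-1],[-29,-27,0,0,-1],[0,0,0,0,-1],[0,0,0,0,-1]]]'
python3 - <<'E'
from h import *
grab('wrist','w1');cv2.imwrite('pics/w1b.png',cv2.resize(cv2.imread('pics/w1.png'),(800,600),interpolation=cv2.INTER_CUBIC))
print(ctrl.get_state()['qd'].round(3))
E
```

```text
time: 0.98
position: [0.3714, 0.2998, 0.2225]
tool_rot: [-0.369, -3.12, -0.001]
ft_force: [1.3, 0.6, 0.5]
grip_width: 0.999
grip_force: 0.0
time: 1.65
position: [0.5028, 0.1009, 0.2224]
tool_rot: [-0.378, -3.119, 0.001]
ft_force: [-0.2, -0.1, -0.2]
grip_width: 0.999
grip_force: 0.0
[-0.026 -0.008 -0.041  0.009 -0.008 -0.    -0.   ]
```

View pics/w1b.png

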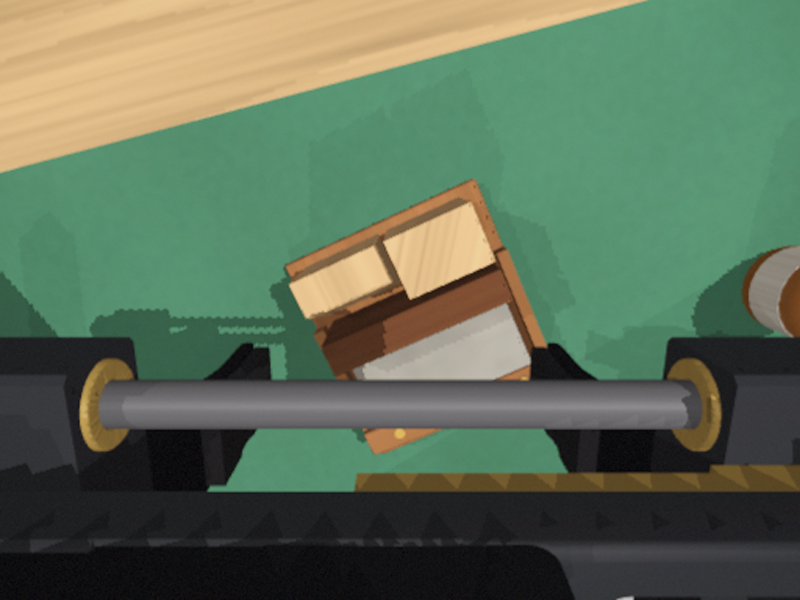

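Wrist view: holder with the left block (front top edge about (310,318)-(397,280)) set back from the jaw, so that is the wide block, on the -y side; narrow block front edge (412,298)-(495,262). I zoom in for corners.

Run:
```python
from h import *
im=cv2.imread('pics/w1.png')[105:250,175:355]
cv2.imwrite('pics/w1c.png',cv2.resize(im,None,fx=4,fy=4,interpolation=cv2.INTER_CUBIC))
```

```text
(no output)
```

View pics/w1c.png

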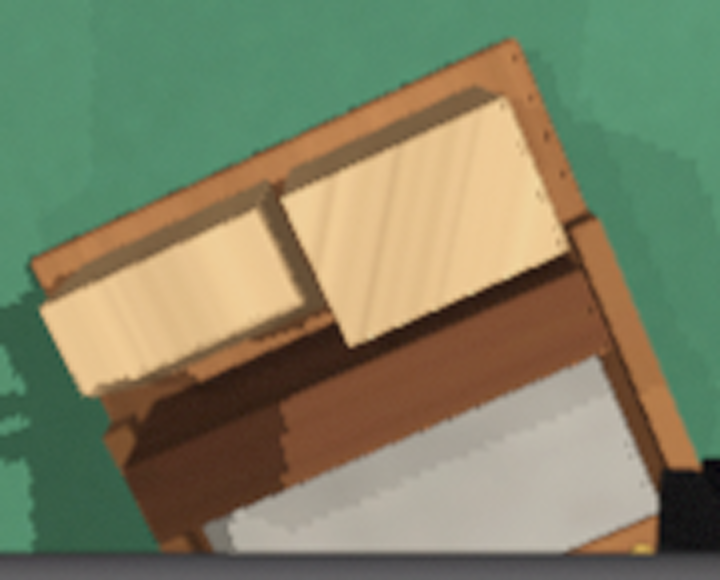

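Crop: wide block top corners (40,310),(262,207),(303,303),(90,397); narrow block top (281,199),(507,97),(569,251),(350,347); jaw's top edge facing the blocks (125,467)-(585,272).

Run:
```python
from h import *
c=lambda p,z:onz('w1',175+(p[0]+.5)/4-.5,105+(p[1]+.5)/4-.5,z)[:2]
W=[c(p,.074)for p in[(40,310),(262,207),(303,303),(90,397)]]
N=[c(p,.074)for p in[(281,199),(507,97),(569,251),(350,347)]]
J=[c(p,.074)for p in[(125,467),(585,272)]]
B=[c(p,.012)for p in[(33,262),(512,40)]]
n=np.linalg.norm
for nm,X in zip('WNJB',(W,N,J,B)):
    print(nm,np.round(X,4).tolist(),[round(n(X[i]-X[i-1]),4) for i in range(1,len(X))])
d=[b-a for a,b in((W[0],W[1]),(W[3],W[2]),(N[0],N[1]),(N[3],N[2]),J,B)]
print('yaw',[round(np.degrees(np.arctan2(v[1],v[0]))-90,2)for v in d])
y=np.radians(np.mean([np.degrees(np.arctan2(v[1],v[0]))-90 for v in d]));ex=np.array([np.cos(y),np.sin(y)]);ey=np.array([-ex[1],ex[0]])
# holder origin estimates
for P,hx,hy in((W[3],-60.3,-61),(W[2],-60.3,-3),(N[3],-45,3),(N[2],-45,61),(B[0],-92,-76),(B[1],-92,76)):
    print('O',(P-ex*hx/1e3-ey*hy/1e3).round(4))
O=np.mean([P-ex*hx/1e3-ey*hy/1e3 for P,hx,hy in((W[3],-60.3,-61),(W[2],-60.3,-3),(N[3],-45,3),(N[2],-45,61),(B[0],-92,-76),(B[1],-92,76))],0)
print('yaw',np.degrees(y),O,'jaw x',[(p-O)@ex for p in J],[(p-O)@ey for p in J],'wide slot',O-ex*.045-ey*.032)
```

```text
W [[0.4883, 0.0341], [0.477, 0.0922], [0.5018, 0.0959], [0.5121, 0.0397]] [np.float64(0.0591), np.float64(0.025), np.float64(0.0572)]
N [[0.4763, 0.097], [0.4659, 0.1535], [0.5047, 0.1604], [0.5151, 0.1043]] [np.float64(0.0575), np.float64(0.0394), np.float64(0.057)]
J [[0.5315, 0.043], [0.5106, 0.1631]] [np.float64(0.1219)]
B [[0.4844, 0.0197], [0.4567, 0.1653]] [np.float64(0.1483)]
yaw [np.float64(10.98), np.float64(10.37), np.float64(10.39), np.float64(10.49), np.float64(9.87), np.float64(10.75)]
O [0.5603 0.1106]
O [0.5605 0.1098]
O [0.5599 0.1095]
O [0.56   0.1086]
O [0.561  0.1111]
O [0.561  0.1073]
yaw 10.47426580486598 [0.5604542  0.10950302] jaw x [np.float64(-0.04058197326165504), np.float64(-0.039302789094420795)] [np.float64(-0.060150255562156626), np.float64(0.06175621096918139)] wide slot [0.52202145 0.06985553]
```

```bash
python3 -m crank '[[[-20.5,-32.4,0,0,-1],[-20.5,-32.4,0,0,-1],[-20.5,-32.4,0,0,-1],[-20.5,-32.4,0,0,-1],[-20.5,-32.4,0,0,-1],[-20.5,-32.4,0,0,-1],[-20.5,-32.4,0,0,-1],[-20.5,-32.4,0,0,-1],[0,0,0,0,-1],[0,0,0,0,-1]]]'
python3 - <<'E'
from h import *
grab('wrist','w2');im=cv2.imread('pics/w2.png')[60:260,150:400]
cv2.imwrite('pics/w2c.png',cv2.resize(im,None,fx=3,fy=3,interpolation=cv2.INTER_CUBIC))
E
```

```text
time: 2.53
position: [0.6008, -0.1877, 0.2216]
tool_rot: [-0.373, -3.118, 0.001]
ft_force: [-0.8, 0.9, -0.3]
grip_width: 0.999
grip_force: 0.0
```

View pics/w2c.png

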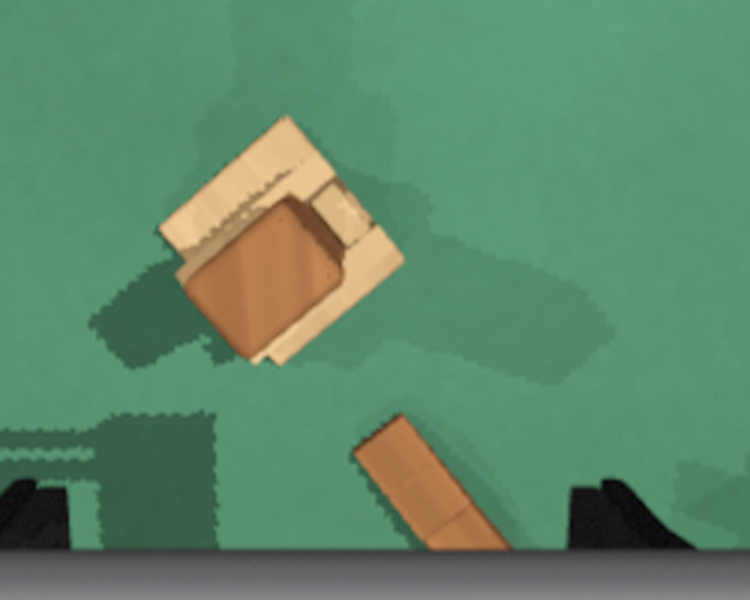

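Crop shows the wedge's handle top at corners (187,287),(290,197),(344,265),(250,357), in the rest; small look-alike at (430,480). The slope's side still needs settling, so I measure and zoom the scene view.

Run:
```python
from h import *
c=lambda p,z:onz('w2',150+(p[0]+.5)/3-.5,60+(p[1]+.5)/3-.5,z)[:2]
H=[c(p,.127)for p in[(187,287),(290,197),(344,265),(250,357)]]
Rr=[c(p,.046)for p in[(160,230),(287,116),(403,259),(275,363)]]
n=np.linalg.norm
for X in(H,Rr):
    X=np.array(X);print(X.round(4).tolist(),[round(n(X[i]-X[(i+1)%4]),4) for i in range(4)],[round(np.degrees(np.arctan2(*(X[(i+1)%4]-X[i])[::-1])),1) for i in range(4)],X.mean(0))
im=cv2.imread('pics/sc1.png')[215:285,165:265]
cv2.imwrite('pics/sc1c.png',cv2.resize(im,None,fx=7,fy=7,interpolation=cv2.INTER_CUBIC))
```

```text
[[0.5621, -0.2132], [0.5462, -0.1817], [0.5662, -0.1723], [0.5839, -0.2021]] [np.float64(0.0353), np.float64(0.0221), np.float64(0.0346), np.float64(0.0245)] [np.float64(116.8), np.float64(25.1), np.float64(-59.2), np.float64(-152.8)] [ 0.56460928 -0.19233366]
[[0.5496, -0.23], [0.5239, -0.1794], [0.5785, -0.1526], [0.6031, -0.2037]] [np.float64(0.0568), np.float64(0.0608), np.float64(0.0568), np.float64(0.0597)] [np.float64(116.9), np.float64(26.2), np.float64(-64.2), np.float64(-153.8)] [ 0.56375375 -0.19145247]
```

View pics/sc1c.png

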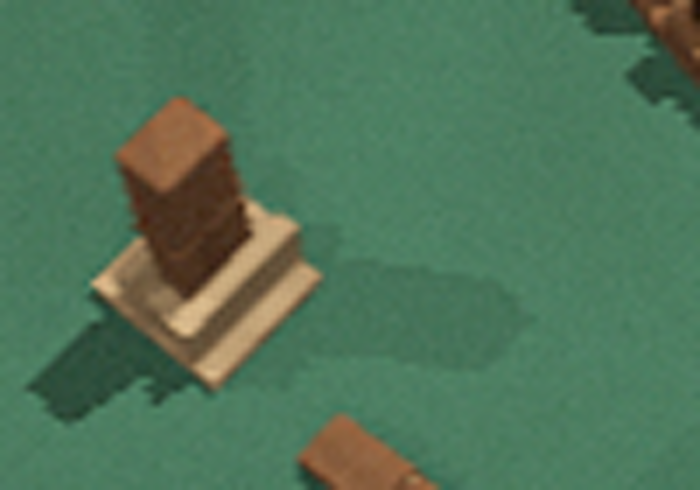

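Scene crop: handle top corners (118,155),(180,97),(228,137),(165,192); the left-front side narrows downward (left edge runs 118→160, middle edge 165→185), suggesting the slope is on the far-left side. I check that against the vertical's image direction.

Run:
```python
from h import *
w=[(187,287),(290,197),(344,265),(250,357)];s=[(118,155),(180,97),(228,137),(165,192)]
P=[tri(('w2',150+(a+.5)/3-.5,60+(b+.5)/3-.5),('sc1',165+(c+.5)/7-.5,215+(d+.5)/7-.5)) for (a,b),(c,d) in zip(w,s)]
P=np.array(P);print(P.round(4),P.mean(0))
z=np.load('pics/sc1.npz');T=np.linalg.inv(z['T']);a,b,c,e=z['k']
def pr(p):
    q=T[:3,:3]@p+T[:3,3];return ((a*q[0]/q[2]+c+.5-165)*7-.5,(b*q[1]/q[2]+e+.5-215)*7-.5)
for i in range(4): print(i,[np.round(pr(np.r_[P[i,:2],h])).tolist() for h in(.127,.072,.046)])
```

```text
[[ 0.5619 -0.2138  0.127 ]
 [ 0.546  -0.1833  0.124 ]
 [ 0.567  -0.1729  0.1196]
 [ 0.5837 -0.2026  0.1273]] [ 0.56468129 -0.19315632  0.12446492]
0 [[120.0, 155.0], [139.0, 221.0], [147.0, 250.0]]
1 [[183.0, 92.0], [199.0, 160.0], [206.0, 190.0]]
2 [[227.0, 127.0], [242.0, 194.0], [248.0, 224.0]]
3 [[167.0, 192.0], [184.0, 257.0], [192.0, 286.0]]
```

```bash
python3 -m crank '[[[0,0,0,-0.12,-1],[0,0,0,-0.12,-1],[0,0,0,-0.12,-1],[0,0,0,-0.12,-1],[0,0,0,-0.12,-1],[0,0,0,-0.08,-1],[1,35,0,0,-1],[1,35,0,0,-1],[1,35,0,0,-1],[1,35,0,0,-1]]]'
python3 -m crank '[[[0,0,0,0,-1],[0,0,0,0,-1]]]'
python3 - <<'E'
from h import *
grab('wrist','w3');im=cv2.imread('pics/w3.png')[80:250,0:250]
cv2.imwrite('pics/w3c.png',cv2.resize(im,None,fx=3.2,fy=3.2,interpolation=cv2.INTER_CUBIC))
print(R.from_rotvec(ctrl.get_state()['tool_rot']).as_matrix().round(3))
E
```

```text
time: 3.42
position: [0.5359, -0.0574, 0.2225]
tool_rot: [-0.699, 3.062, 0.002]
ft_force: [0.2, 0.4, 1.3]
grip_width: 1.001
grip_force: 0.0
time: 3.58
position: [0.5366, -0.0564, 0.2229]
tool_rot: [-0.707, 3.06, 0.004]
ft_force: [0.3, 0.0, -0.1]
grip_width: 1.0
grip_force: 0.0
[[-0.9   -0.435  0.001]
 [-0.435  0.9    0.001]
 [-0.001  0.001 -1.   ]]
```

View pics/w3c.png

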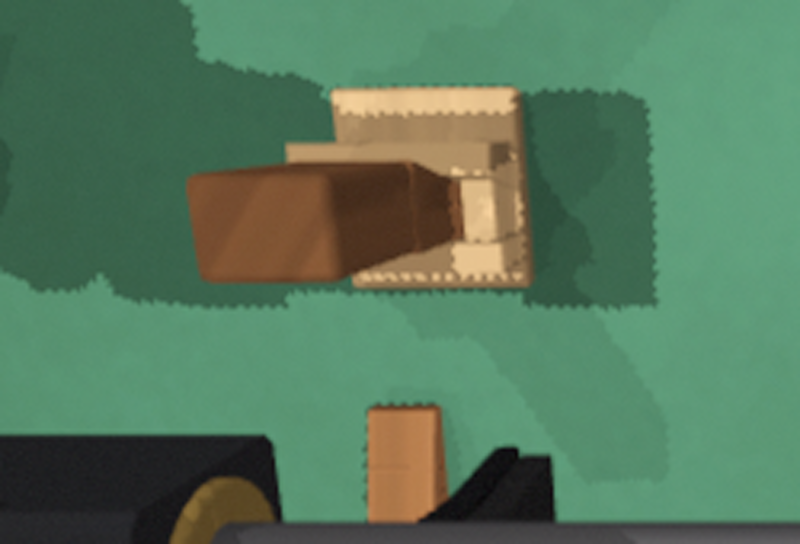

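Side profile: handle top (190..340,170..280), the fold at x≈415, and below it the upper edge cuts in ((412,163)→(462,180)) while the lower edge stays straight: slope is on the tool +x side (world yaw ≈205°), flat face at yaw ≈25.5°.

Run:
```python
from h import *
c=lambda p,z:onz('w3',(p[0]+.5)/3.2-.5,80+(p[1]+.5)/3.2-.5,z)
X=np.array([c(p,.127)[:2] for p in[(189,177),(328,168),(341,280),(203,281)]]);n=np.linalg.norm
print(X.round(4),[round(n(X[i]-X[(i+1)%4]),4) for i in range(4)],[round(np.degrees(np.arctan2(*(X[(i+1)%4]-X[i])[::-1])),1) for i in range(4)],X.mean(0))
s=ctrl.get_state();M=R.from_rotvec(s['tool_rot']).as_matrix()
for t in (X.mean(0),(.5647,-.1932)): print('move tool mm',(M.T@(np.r_[t,.086]-s['position'])*1000).round(1))
# fold height check: two views of the fold +y side edges vs w2 not needed; top height by w2/w3
w=[(290,197),(344,265),(250,357),(187,287)];v=[(328,168),(341,280),(203,281),(189,177)]
for (a,b),(p,q) in zip(w,v): print(tri(('w2',150+(a+.5)/3-.5,60+(b+.5)/3-.5),('w3',(p+.5)/3.2-.5,80+(q+.5)/3.2-.5)).round(4))
```

```text
[[ 0.5609 -0.2129]
 [ 0.5443 -0.1836]
 [ 0.5687 -0.1716]
 [ 0.5838 -0.2021]] [np.float64(0.0337), np.float64(0.0272), np.float64(0.034), np.float64(0.0253)] [np.float64(119.6), np.float64(26.1), np.float64(-63.6), np.float64(-154.7)] [ 0.56442384 -0.19254663]
move tool mm [  33.7 -132.3  136.9]
move tool mm [  33.7 -133.   136.9]
[ 0.545  -0.1824  0.1283]
[ 0.567  -0.1716  0.129 ]
[ 0.5839 -0.2021  0.1269]
[ 0.562  -0.2139  0.1246]
```

```bash
python3 -m crank '[[[8.5,-33,0,0,-1],[8.5,-33,0,0,-1],[8.5,-33,0,0,-1],[8.5,-33,0,0,-1],[0,0,0,0,-1],[0,0,34,0,-1],[0,0,34,0,-1],[0,0,34,0,-1],[0,0,34,0,-1],[0,0,0,0,-1]]]'
python3 -m crank '[[[0,0,0,0,0.3],[0,0,0,0,0.6],[0,0,0,0,0.6],[0,0,0,0,0.6],[0,0,0,0,0.6],[0,0,0,0,0.6],[0,0,0,0,0.6],[0,0,0,0,0.6]]]' 35
```

```text
time: 4.47
position: [0.5584, -0.1943, 0.0798]
tool_rot: [0.689, -3.054, -0.007]
ft_force: [-1.3, 0.4, -0.4]
grip_width: 1.0
grip_force: 0.0
time: 5.13
position: [0.5635, -0.1958, 0.0869]
tool_rot: [-0.692, 3.064, -0.0]
ft_force: [0.8, 0.1, 0.3]
grip_width: 0.481
grip_force: 0.0
```

```bash
python3 -m crank '[[[0,0,0,0,1],[0,0,0,0,1],[0,0,0,0,1],[0,0,0,0,1]]]' 35
python3 -m crank '[[[0,0,-10,0,1],[0,0,-20,0,1],[0,0,-20,0,1],[0,0,-20,0,1],[0,0,-20,0,1],[0,0,-20,0,1],[0,0,0,0,1],[0,0,0,0,1]]]'
```

```text
time: 5.47
position: [0.5633, -0.1958, 0.0867]
tool_rot: [-0.692, 3.064, 0.0]
ft_force: [-1.2, 0.2, 1.6]
grip_width: 0.411
grip_force: 34.9
time: 6.13
position: [0.5638, -0.1962, 0.1978]
tool_rot: [-0.691, 3.062, -0.001]
ft_force: [0.1, -1.0, -1.1]
grip_width: 0.412
grip_force: 34.9
```

```bash
python3 -m crank '[[[-7.9,32.7,0,0,1],[-7.9,32.7,0,0,1],[-7.9,32.7,0,0,1],[-7.9,32.7,0,0,1],[-7.9,32.7,0,0,1],[-7.9,32.7,0,0,1],[-7.9,32.7,0,0,1],[-7.9,32.7,0,0,1],[0,0,0,0.1,1],[0,0,0,0.1,1]]]'
python3 -m crank '[[[0,0,0,0.061,1],[0,0,0,0,1],[0,0,0,0,1],[0,0,0,0,1]]]'
python3 - <<'E'
from h import *
grab('wrist','w4');grab('scene','sc4')
A=cv2.resize(cv2.imread('pics/w4.png')[60:250,130:380],None,fx=3,fy=3,interpolation=cv2.INTER_CUBIC)[:,:440]
B=cv2.resize(cv2.imread('pics/sc4.png')[130:260,230:340],(440*800//1000,416),interpolation=cv2.INTER_CUBIC)
cv2.imwrite('pics/c4.png',np.hstack([A,np.vstack([B,np.zeros((A.shape[0]-416,B.shape[1],3),np.uint8)])]))
M=R.from_rotvec(ctrl.get_state()['tool_rot']).as_matrix();print(np.degrees(np.arctan2(M[1,1],M[0,1])))
E
```

```text
time: 6.97
position: [0.5062, 0.0704, 0.1948]
tool_rot: [0.384, -3.115, 0.0]
ft_force: [0.8, -2.0, -0.2]
grip_width: 0.41
grip_force: 34.9
time: 7.3
position: [0.5074, 0.0673, 0.1957]
tool_rot: [0.289, -3.127, 0.0]
ft_force: [-0.7, -0.4, -0.8]
grip_width: 0.411
grip_force: 34.9
100.53678275635795
```

View pics/c4.png

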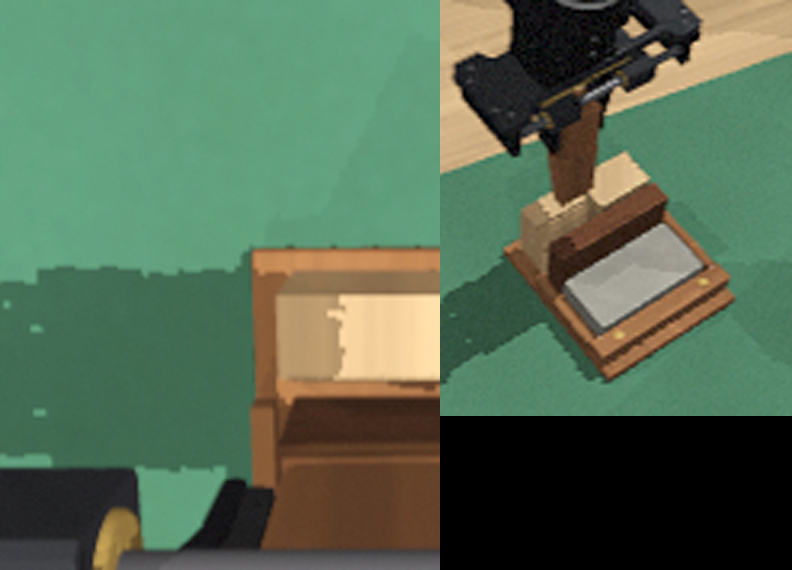

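Left (wrist): holder square in the image, wide block front edge row ≈379, jaw edge row ≈459. Right (scene): wedge tip's flat-face lower edge about (553,190)-(592,203), above the slot. I compare tip against slot numerically.

Run:
```python
from h import *
s=ctrl.get_state();M=R.from_rotvec(s['tool_rot']).as_matrix()
def tl(p): return (M.T@(p-s['position'])*1000).round(1)
q=lambda x,y:('w4',130+(x+.5)/3-.5,60+(y+.5)/3-.5)
for p in[(277,380),(430,379),(283,459),(430,456)]: print('slot',tl(onz(*q(*p),.074)))
r=lambda x,y:('sc4',230+(x-440+.5)/3.2-.5,130+(y+.5)/3.2-.5)
for p in[(553,190),(592,203)]: print('tip',tl(onz(*r(*p),.119)))
# same-camera reference: jaw top front(far) edge in scene
for p in[(553,245),(650,187)]: print('jaw/block scene',tl(onz(*r(*p),.074)))
```

```text
slot [  0.5 -29.6 122.1]
slot [  0.8  15.3 122.1]
slot [-23.8 -28.5 122.1]
slot [-22.9  15.6 122.1]
tip [  3.9 -12.2  77.1]
tip [-27.1   8.4  77.1]
jaw/block scene [-21.6 -28.  122.1]
jaw/block scene [-20.3  86.2 122.1]
```

```bash
python3 -m crank '[[[0,0,15,0,1],[0,0,15,0,1],[0,0,12,0,1],[0,0,4,0,1],[0,0,4,0,1],[0,0,4,0,1],[0,0,0,0,1],[0,0,0,0,1]]]'
python3 - <<'E'
from h import *
grab('scene','sc5');im=cv2.imread('pics/sc5.png')[170:235,245:335]
cv2.imwrite('pics/c5.png',cv2.resize(im,None,fx=8,fy=8,interpolation=cv2.INTER_CUBIC))
E
```

```text
time: 8.07
position: [0.5082, 0.0675, 0.1429]
tool_rot: [-0.287, 3.128, 0.0]
ft_force: [1.0, 0.2, -1.0]
grip_width: 0.412
grip_force: 34.9
```

View pics/c5.png

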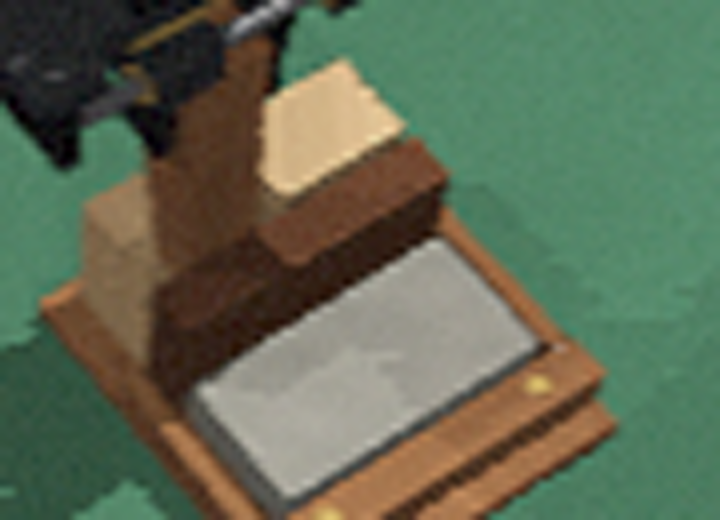

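The wedge's lower end passes behind the jaw into the slot, in front of the wide block, with no contact force. Continue, leading toward the jaw.

```bash
python3 -m crank '[[[-0.3,0,3,0,1],[-0.3,0,3,0,1],[-0.4,0,3,0,1],[0,0,0,0,1],[0,0,0,0,1]]]'
python3 -m crank '[[[-0.7,0,3,0,1],[-0.7,0,3,0,1],[-0.7,0,3,0,1],[0,0,0,0,1],[0,0,0,0,1]]]'
```

```text
time: 8.53
position: [0.5087, 0.0677, 0.1333]
tool_rot: [0.287, -3.128, 0.0]
ft_force: [0.7, 0.2, -0.4]
grip_width: 0.41
grip_force: 34.9
time: 8.95
position: [0.5108, 0.068, 0.1242]
tool_rot: [0.287, -3.128, 0.0]
ft_force: [-1.0, -0.4, -1.1]
grip_width: 0.411
grip_force: 34.9
```

```bash
python3 -m crank '[[[-0.6,0,3,0,1],[-0.6,0,3,0,1],[-0.6,0,3,0,1],[0,0,0,0,1],[0,0,0,0,1]]]'
python3 -m crank '[[[-0.7,0,3,0,1],[-0.7,0,3,0,1],[0,0,0,0,1],[0,0,0,0,1]]]'
```

```text
time: 9.37
position: [0.5118, 0.0683, 0.1147]
tool_rot: [0.287, -3.126, 0.0]
ft_force: [-3.0, -0.2, -2.1]
grip_width: 0.41
grip_force: 34.9
time: 9.7
position: [0.5138, 0.0686, 0.109]
tool_rot: [0.287, -3.128, 0.0]
ft_force: [-3.0, -1.0, -2.4]
grip_width: 0.413
grip_force: 34.9
```

```bash
python3 -m crank '[[[-0.6,0,2,0,1],[-0.6,0,2,0,1],[0,0,0,0,1],[0,0,0,0,1]]]'
python3 -m crank '[[[-0.5,0,2,0,1],[-0.5,0,2,0,1],[0,0,0,0,1],[0,0,0,0,1]]]'
```

```text
time: 10.03
position: [0.514, 0.0686, 0.1052]
tool_rot: [0.287, -3.125, 0.0]
ft_force: [-6.7, -0.9, 1.3]
grip_width: 0.41
grip_force: 34.9
time: 10.37
position: [0.5143, 0.0687, 0.102]
tool_rot: [0.286, -3.124, -0.001]
ft_force: [-10.4, -1.2, 7.8]
grip_width: 0.413
grip_force: 34.9
```

```bash
python3 -m crank '[[[0,0,1,0,1],[0,0,1,0,1],[0,0,0,0,1],[0,0,0,0,1],[0,0,0,0,1],[0,0,0,0,1]]]'
```

```text
time: 10.87
position: [0.5144, 0.0687, 0.1018]
tool_rot: [0.286, -3.124, -0.002]
ft_force: [-15.4, -2.9, 20.7]
grip_width: 0.411
grip_force: 34.9
```

```bash
python3 -m crank '[[[0.5,0,0,0,1],[0.5,0,0,0,1],[0.5,0,0,0,1],[0,0,0,0,1],[0,0,0,0,1],[0,0,0,0,1],[0,0,0,0,1]]]'
```

```text
time: 11.45
position: [0.5143, 0.0687, 0.1018]
tool_rot: [0.286, -3.127, -0.002]
ft_force: [-10.7, -1.4, 16.0]
grip_width: 0.41
grip_force: 34.9
```

```bash
python3 -m crank '[[[0.5,0,0,0,1],[0.5,0,0.5,0,1],[0.5,0,0.5,0,1],[0,0,0,0,1],[0,0,0,0,1],[0,0,0,0,1],[0,0,0,0,1]]]'
python3 - <<'E'
from h import *
a=ctrl.get_state();grab('scene','sc6');grab('wrist','w6')
im=cv2.imread('pics/sc6.png')[170:235,245:335]
cv2.imwrite('pics/c6.png',cv2.resize(im,None,fx=8,fy=8,interpolation=cv2.INTER_CUBIC))
E
```

```text
time: 12.03
position: [0.5143, 0.0687, 0.1017]
tool_rot: [-0.286, 3.127, 0.002]
ft_force: [-9.2, -1.7, 17.1]
grip_width: 0.413
grip_force: 35.0
```

View pics/c6.png

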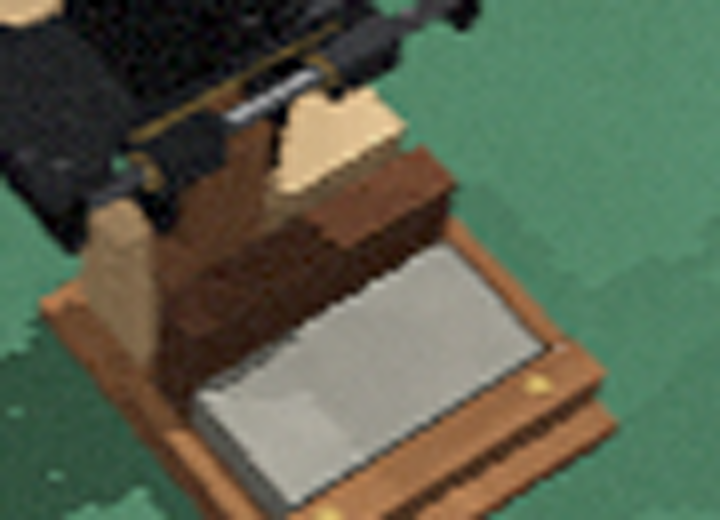

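The stone now lies along the fence with the jaw against it (jaw's right top corner moved from (446,178) to (456,184)). I shift a little more load onto the block and hand in.

```bash
python3 -m crank '[[[0.5,0,0.5,0,1],[0.5,0,0.5,0,1],[0,0,0.5,0,1],[0,0,0,0,1],[0,0,0,0,1],[0,0,0,0,1],[0,0,0,0,1],[0,0,0,0,1]]]'
```

```text
time: 12.8
position: [0.5143, 0.0687, 0.1015]
tool_rot: [-0.287, 3.125, 0.003]
ft_force: [-10.9, -1.9, 24.3]
grip_width: 0.416
grip_force: 35.0
```

```bash
python3 -m crank '[[[0,0,0,0,1],[0,0,0,0,1],[0,0,0,0,1]]]'; python3 -c "
from bench import job
print(job.close_job())"
```

```text
time: 13.05
position: [0.5143, 0.0687, 0.1015]
tool_rot: [-0.287, 3.125, 0.003]
ft_force: [-9.7, -2.0, 24.1]
grip_width: 0.408
grip_force: 35.0
the job is handed in; nothing more can be done
None
```

I handed the job in at 13.05 s with the wedge gripped at 35 N and pressed down at about 24 N in the wide slot, tip roughly 13 mm above the board; the stone looks flush against the fence, but no verdict came back, and the block contact and flush fit are inferred from forces, height and one picture.

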